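# Open the safety-capped bottle in its bench bracket

### The arm

A 6-joint arm with a two-finger parallel gripper is mounted at the origin on the work surface. World frame = base frame: x ahead of the robot, y to its left, z up, the work surface at z = 0. Lengths are in m, angles in rad, forces in N, time in s.
With the tool pointing down it reaches from about 0.375 to 0.975 m from the base axis. Payload 3.8 kg.
Tool frame: the origin (TCP) lies midway between the tips of the shut fingers; the grasp point (between the pads) lies 19 mm behind it; z points along the fingers, y is the direction in which the jaws open and shut (so a half turn about z gives the same grasp; the last joint's range is limited). The gripper opens to 85 mm and grips with 20 to 120 N. Pads are 22 mm wide; open, the fingers measure 114 mm over their backs; the gripper's body (76 mm by 85 mm) begins 54 mm behind the grasp point. The pads swing forward as they close: fully open they stand 13 mm farther back than shut.
Start: joints at [1.288, 0.264, 1.604, -0, 1.274, -0.037], TCP at [0.164, 0.655, 0.231] pointing down, gripper open.
Joint ranges: [-2.63, 2.63], [-0.94, 2.18], [0.31, 2.57], [-1.31, 4.45], [0, 2.66], [-2.55, 2.55]. Speed limits (rad/s): [2.57, 2.57, 3.14, 3.14, 3.14, 3.14].

### API

Orientations are given as a rotation vector (axis times angle).
In Python, from workcell import bot gives the robot as it stands.
- The arm moves only by the shell command python3 -m inch 'ROWS' [FORCE]. ROWS is JSON, a list of rows, each an object of numbers: "dx", "dy", "dz": the shift along the tool's x, y, z in m; "ax", "ay", "az": the turn, a rotation vector about the tool's x, y, z in degrees; "fingers": the opening, from -1 (shut) to 1 (fully open). A call has 1 to 20 rows; each row is the pose to reach, as a shift and turn from the pose measured when the call began, along the tool's axes at that moment; what a row does not reach only later rows make up. A row lasts 1/8 s, in which the tool goes at most 62.5 mm and 10.7 degrees, less where a joint would pass 70% of its speed; a pose out of reach is approached as far as the arm can. A call with a gripper value outside its range is refused whole. The fingers move at their own pace and stop on an object; FORCE is the grip in N (left out, the last holds). Time passes only in rows, so rows that repeat a pose let the fingers close. It gives the time, the measured TCP pose, the force and the opening at its end, in the units of the state.
- bot.read_state(): the state, without advancing time (a new reading comes with each control period).
- bot.read_camera(name): name is "scene" or "top" or "wrist"; returns (picture, depth): 384x512x3 uint8, blue, green, red; 384x512 float32, m along the optical axis (not along the pixel's ray), 0 where there is no reading.
- bot.get_calibration(name): a dict with "intrinsics" (3x3 intrinsics, pixels), "view" (4x4, takes a point from world to camera coordinates). Camera axes: x right, y down, z forward; pixel columns grow to the right and rows downward; lengths in m; the calibration is good to about 2 mm. A picture is of the moment at which its call begins: read the wrist's pose just before it. get_calibration takes no time and is no camera call; for the wrist camera it gives the pose at the moment of the call.
- bot.finish_job(): hands the job in, once; it reports no verdict.
Trained networks look in the newest picture that a camera, given by its name, has taken for a name from the list of things; names that differ only in an ending like _2 or _b are one class to them, and where a whole thing is asked for, a point or a joint stands for the part that bears it (a point fixed in the world has none). Each returns a list of dicts, best first, with "p" (0 to 1); they miss things now and then, are a little off and sometimes report something else, mostly with a low value. They report only what shows in the picture. A call takes as long as a camera call. They do not tell look-alikes from the thing itself.
- bot.masks_of(camera, thing): "region" (384x512 bool, what is visible of it) and "box" ([left, top, right, bottom] in pixels, round what is visible of it).
The state is a dict: "time": time; "q": joint angles; "joint_vel": joint speeds; "joint_torque": joint torques, N m; "tool_pos": TCP position; "tcp_rot": TCP orientation; "wrist_force": force on the tool from outside, world axes, zero at the start; "torque": the same for the moment, N m; "width": opening from 0.0 (shut) to 1.0 (fully open).
Only numpy, scipy, OpenCV 4.12 (cv2) and the standard library are available. Lean on these libraries where they do the work, as an engineer would, in place of code of your own. Each camera call takes 0.05 s, during which the arm holds its last target. There are 200 camera calls.

### The job

Stand the oblong plastic bottle in the folded steel bracket on the bench, turned so that its flat sides fit between the flanges, fully home and with its cap still on; then press its push-and-turn safety cap down, twist it counter-clockwise (seen from above) until it is free and lift it straight off. Finish while still holding the cap, upright and still, about a hand's breadth right above the bottle's open mouth so that what clings to it drips back in, with the bottle left seated in the bracket. Keep the bottle upright all along, and do not push any of the other things on the bench about or knock them over.

Things in the scene. Friction and masses are not known exactly. Their poses are not given: they have to be found in the camera images.
- bottle_center (a point): Centre of the body of the loose off-white oblong bottle (0.3 to 0.55 kg, upright on the bench): 86 (its x) x 60 (its y) x 100 high (z up), upright corners rounded by 8. The point is half-way up the body, 50 above the underside, on the neck's axis. The bottle can be lifted, carried and turned by its closed cap, which stays locked to it.
- bottle: The same bottle, origin at the centre of its underside. The closed cap spans heights 117 to 151 above the underside: 17 mm are free between the cap's lower edge and the body's flat top, but for a cone at most 6 high, of diameter 57, round the neck.
- bottle_mouth (a point): Centre of the rim of the bottle's neck (the mouth, under the cap at first), 88 mm above bottle_center on the bottle's axis, same axes. Neck diameter 28, with three outward lugs to diameter 40 and a collar of that size under them.
- cap_center (a point): Centre of the bottle's round grey safety cap: diameter 50, height 34, fine grip ribs, 50 g; the point is half-way up, 17 below its top, 4 mm below the mouth while closed; z up along its axis. Closed at the start. Unpressed it turns only about 5 degrees, and pulling it lifts the bottle. It is sprung: it yields from 5 N and meets its end stop 5.5 mm down at 10 N; up to 25 N does no harm.
- cap: The same cap, origin at the centre of its lower edge. To open: press over 4 mm down (best to its stop) and, keeping it down, turn it counter-clockwise seen from above. Its lugs are free from about 42 to 80 degrees of turn relative to the bottle (aim at 60, and 8 more for the bottle's play in the bracket; stop at about 85). There it lifts straight off; let go sooner, it stays caught.
- bracket_seat (a point): Centre of the floor of the folded steel bracket screwed to the bench; the bottle's underside rests there, 3 mm above the bench. z up, x along the pocket's long side. Pocket between its four flanges 92 (x) x 66 (y): the bottle fits with its long side along x, either way round, 3 mm spare a side. Flanges rise 25 above the floor, then lips flare out to 33 above it and lead in from 6 mm off.
- beaker: bystander: pale unfired clay beaker, diameter 76, height 90, origin at the centre of its underside, stands upright
- stain_jar: bystander: short round plastic jar with an ordinary flat lid, diameter 60, height 75, origin at the centre of its underside
- round_bottle: bystander: tall round plastic bottle with an ordinary small screw cap, diameter 66, height 150, origin at the centre of its underside
- kiln_prop: bystander: short fireclay tube standing on end, diameter 42, height 50, origin at the centre of its underside
- brush: bystander: brush about 190 long, lying flat, handle towards its own -x
- mould_half: bystander: white plaster mould half, 100 x 140 x 55, with a channel in its top, origin at the centre of its underside
- turning_knife: bystander: flat turning knife about 200 long, lying flat, handle towards its own -x
Not all that is in view belongs to the job. Leave any pink look-alike of the bottle alone. What is shaped like the cap but orange is not meant.

How it is judged:
By the outcome, as a careful person would: the job done as asked, in the order asked, and still so for the second after the job is handed in, while the arm keeps its last pose, push and grip.
It also fails if it takes over 58 s, if anything falls off the work surface, if the arm or the gripper's body presses on something with over 40 N, if the wrist force passes 120 N, or if a joint passes its speed limit or range.

## Working session

There is one attempt and no reset: what is moved stays moved. The work goes in short steps, Python scripts to look and compute and a shell command to move; the robot and the scene stay as the last step left them, time stands still between calls to the robot, and variables do not carry over. Pictures are saved under pics/ and viewed, about 8 in all and at most 12, crops included, and the job is handed in when it is done.

```bash
mkdir -p pics; ls
cat > h.py <<'E'
import numpy as np,cv2
from workcell import bot
from scipy.spatial.transform import Rotation as R
def cloud(cam,d,reg=None):
    c=bot.get_calibration(cam);K=np.array(c["intrinsics"]);V=np.linalg.inv(np.array(c["view"]))
    m=d>0
    if reg is not None:m&=reg
    v,u=np.nonzero(m);z=d[v,u]
    P=np.c_[(u-K[0,2])/K[0,0]*z,(v-K[1,2])/K[1,1]*z,z]
    return P@V[:3,:3].T+V[:3,3],u,v
def proj(cam,P):
    c=bot.get_calibration(cam);V=np.array(c["view"]);p=np.array(c["intrinsics"])@(V[:3,:3]@np.array(P)+V[:3,3]);return p[:2]/p[2]
E
python3 - <<'E'
from h import *
ims=[]
for cam in("scene","top"):
    im,d=bot.read_camera(cam);np.save(f"{cam}.npy",d);cv2.imwrite(f"{cam}.png",im)
    ims.append(im)
    for t in("bottle","cap","bracket_seat","beaker","stain_jar","round_bottle","kiln_prop","brush","mould_half","turning_knife"):
        try:r=bot.masks_of(cam,t)
        except Exception as e:print(t,e);continue
        for k in r[:3]:
            if k["p"]<.2:continue
            P,u,v=cloud(cam,d,k["region"])
            if len(P)==0: continue
            c=im[k["region"]].mean(0).round()
            print(cam,t,round(k["p"],2),np.round(k["box"]),"med",np.median(P,0).round(3),"lo",np.percentile(P,3,0).round(3),"hi",np.percentile(P,97,0).round(3),c)
cv2.imwrite("pics/a.png",cv2.resize(ims[0],(800,600)));cv2.imwrite("pics/b.png",cv2.resize(ims[1],(800,600)))
s=bot.read_state();print(s)
E
```

```text
pics
scene bottle 0.85 [222. 232. 257. 278.] med [ 0.659 -0.153  0.097] lo [ 0.623 -0.18   0.013] hi [ 0.677 -0.102  0.136] [ 90.  82. 137.]
scene bottle 0.73 [167. 224. 202. 263.] med [ 0.509 -0.199  0.084] lo [ 0.463 -0.228  0.01 ] hi [ 0.536 -0.148  0.104] [100. 113. 120.]
scene cap 0.91 [167. 216. 189. 241.] med [ 0.496 -0.188  0.149] lo [ 0.47  -0.208  0.123] hi [ 0.514 -0.163  0.153] [74. 77. 82.]
scene cap 0.66 [199. 208. 220. 229.] med [ 0.498 -0.08   0.032] lo [ 0.471 -0.098  0.002] hi [ 0.519 -0.053  0.036] [ 38.  82. 151.]
scene bracket_seat 0.81 [244. 164. 283. 206.] med [0.554 0.135 0.004] lo [ 0.489  0.091 -0.002] hi [0.612 0.174 0.036] [102. 111. 118.]
scene bracket_seat 0.54 [170. 216. 191. 240.] med [ 0.497 -0.188  0.149] lo [ 0.468 -0.208  0.103] hi [ 0.514 -0.162  0.153] [74. 79. 84.]
scene beaker 0.7 [ 91. 284. 128. 323.] med [ 0.434 -0.42   0.057] lo [ 0.416 -0.452  0.004] hi [ 0.485 -0.389  0.09 ] [ 92. 107. 116.]
scene stain_jar 0.94 [282. 213. 304. 244.] med [0.722 0.006 0.07 ] lo [ 0.695 -0.009  0.01 ] hi [0.746 0.04  0.077] [126. 134. 144.]
scene stain_jar 0
[... 2867 characters left out ...]
003] hi [ 0.686 -0.325  0.021] [111. 131. 144.]
{'time': 1.1, 'q': array([ 1.28809177e+00,  2.63896353e-01,  1.60397182e+00, -1.99437233e-05,
        1.27370730e+00, -3.69117746e-02]), 'joint_vel': array([ 0.00015098,  0.00049326, -0.00229086,  0.00027956, -0.00021819,
        0.00071637]), 'joint_torque': array([ 3.61782995e-04, -5.15071535e+01, -3.67736900e+01,  7.49165406e-05,
        5.16355522e-04, -3.58542388e-05]), 'tool_pos': array([0.1642624 , 0.65471504, 0.23129743]), 'tcp_rot': array([3.85107507e-01, 3.11787767e+00, 2.18768272e-05]), 'wrist_force': array([-0.60277031,  0.28022201, -0.04766559]), 'torque': array([-0.03241301, -0.01293756, -0.01576864]), 'width': 0.9994907191090728}
```

View pictures.

View pics/a.png

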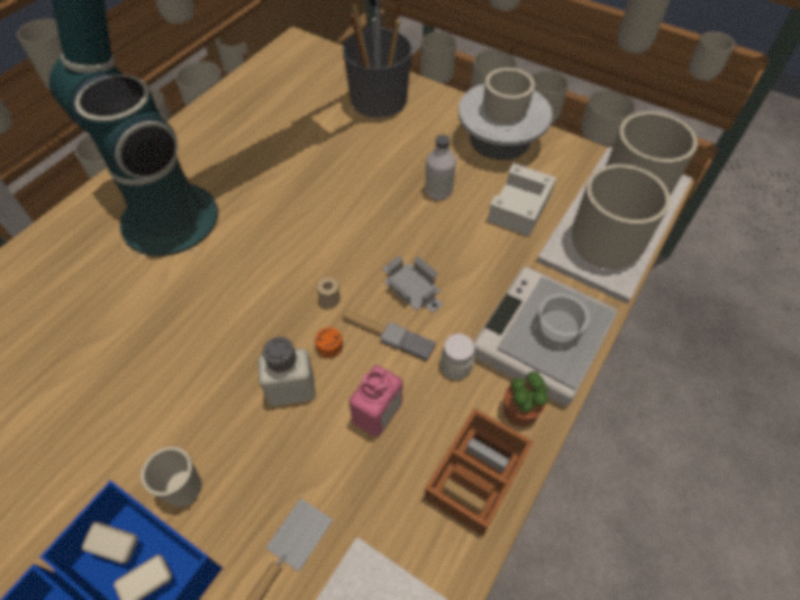

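Run:
```python
from h import *
im=cv2.imread("scene.png");cv2.imwrite("pics/c.png",cv2.resize(im[145:290,140:320],(744,600),interpolation=cv2.INTER_CUBIC))
# geometry from both cameras
for cam in("top","scene"):
    d=np.load(cam+".npy");P,u,v=cloud(cam,d)
    def sel(x0,x1,y0,y1,z0,z1):
        return P[(P[:,0]>x0)&(P[:,0]<x1)&(P[:,1]>y0)&(P[:,1]<y1)&(P[:,2]>z0)&(P[:,2]<z1)]
    for n,b in dict(captop=(.43,.56,-.25,-.11,.142,.165),bodytop=(.42,.57,-.26,-.09,.085,.112),flange=(.46,.65,.05,.22,.02,.05),bracketlow=(.46,.65,.05,.22,.006,.02)).items():
        Q=sel(*b);
        if len(Q)<5:print(cam,n,len(Q));continue
        r=cv2.minAreaRect(Q[:,:2].astype(np.float32)*1000)
        print(cam,n,len(Q),"mid",Q.mean(0).round(4),"rect",np.round(r[0],1),np.round(r[1],1),round(r[2],1),"z",np.median(Q[:,2]).round(4))
```

```text
top captop 206 mid [ 0.4896 -0.1789  0.1505] rect [ 489.7 -178.6] [48.3 46.2] 40.7 z 0.1505
top bodytop 260 mid [ 0.4893 -0.1721  0.0977] rect [ 489.4 -178.6] [85.4 59.8] 41.3 z 0.0982
top flange 192 mid [0.553  0.1392 0.0329] rect [551.7 137. ] [ 88.5 113.5] 76.6 z 0.0331
top bracketlow 173 mid [0.5546 0.1395 0.008 ] rect [555.7 138.2] [161.5 182. ] 88.6 z 0.0072
scene captop 296 mid [ 0.4917 -0.1853  0.1498] rect [ 490.9 -184.1] [48.  50.1] 36.7 z 0.15
scene bodytop 436 mid [ 0.5003 -0.1908  0.0974] rect [ 491.4 -185.7] [86.1 59.1] 43.2 z 0.098
scene flange 218 mid [0.5484 0.1413 0.0308] rect [551.1 132.5] [ 90.4 115.8] 74.4 z 0.0315
scene bracketlow 120 mid [0.5504 0.1328 0.0121] rect [560.8 129.1] [ 75.8 121.2] 81.3 z 0.0122
```

View pics/c.png

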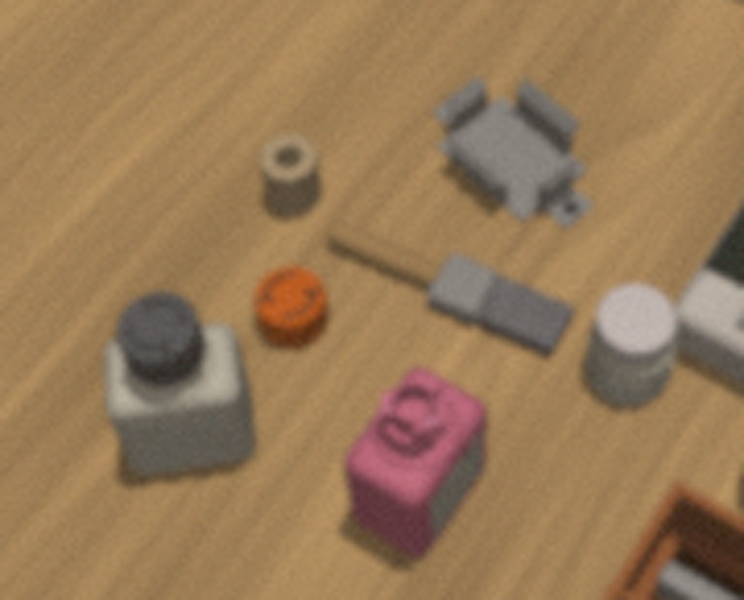

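The target is the off-white bottle with the grey cap, at about (180,240) in the scene image. The look-alikes I rejected are the pink bottle (240,256), the orange cap (210,218), the jar (293,228) and the round bottle (282,107). The crop shows the off-white body and grey round cap clearly. The bracket is at (264,182).

I'll go over the bracket first and look with the wrist camera on the way.

```bash
cat >> h.py <<'E'
def rel(p,jaw=None):
    """tool shift (mm) and turns (deg) that put the TCP at p, tool straight down, jaw axis at world angle jaw (deg)"""
    s=bot.read_state();M=R.from_rotvec(s["tcp_rot"]).as_matrix();t=np.array(s["tool_pos"])
    j=np.degrees(np.arctan2(M[1,1],M[0,1]));
    if jaw is None:jaw=j
    jaw=j+(jaw-j+90)%180-90
    a=np.radians(jaw);y=np.array([np.cos(a),np.sin(a),0]);z=np.array([0,0,-1.]);T=np.c_[np.cross(y,z),y,z]
    print("jaw",round(j,1),"->",round(jaw,1),"d mm",(1000*M.T@(np.array(p)-t)).round(1),"turn",R.from_matrix(M.T@T).as_rotvec(degrees=True).round(1))
def st():
    s=bot.read_state();M=R.from_rotvec(s["tcp_rot"]).as_matrix()
    print("t",round(s["time"],2),"tcp",np.round(s["tool_pos"],4),"jaw",np.degrees(np.arctan2(M[1,1],M[0,1])).round(1),"tilt",M[:,2].round(4),"F",np.round(s["wrist_force"],1),"Tq",np.round(s["torque"],2),"w",round(s["width"],3),"q",np.round(s["q"],2))
E
python3 - <<'E'
from h import *
rel((.42,.35,.30),76);rel((.50,.13,.30),40)
E
```

```text
jaw 75.9 -> 76.0 d mm [-322.2 -233.3  -68.7] turn [ 0.   0.  -0.1]
jaw 75.9 -> 40.0 d mm [-453.3 -427.3  -68.7] turn [ 0.   0.  35.9]
```

```bash
python3 -m inch '[{"dx":-0.32,"dy":-0.23,"dz":-0.069},{"dx":-0.32,"dy":-0.23,"dz":-0.069},{"dx":-0.32,"dy":-0.23,"dz":-0.069},{"dx":-0.32,"dy":-0.23,"dz":-0.069},{"dx":-0.32,"dy":-0.23,"dz":-0.069},{"dx":-0.32,"dy":-0.23,"dz":-0.069},{"dx":-0.453,"dy":-0.427,"dz":-0.069,"az":36},{"dx":-0.453,"dy":-0.427,"dz":-0.069,"az":36},{"dx":-0.453,"dy":-0.427,"dz":-0.069,"az":36},{"dx":-0.453,"dy":-0.427,"dz":-0.069,"az":36},{"dx":-0.453,"dy":-0.427,"dz":-0.069,"az":36},{"dx":-0.453,"dy":-0.427,"dz":-0.069,"az":36},{"dx":-0.453,"dy":-0.427,"dz":-0.069,"az":36}]'
python3 - <<'E'
from h import *
st()
im,d=bot.read_camera("wrist");np.save("w1.npy",d);cv2.imwrite("pics/w1.png",im)
P,u,v=cloud("wrist",d)
Q=P
print(P.min(0),P.max(0),proj("wrist",(.552,.135,.003)))
for n,(z0,z1) in dict(lip=(.026,.05),low=(.006,.026),floor=(.0015,.006)).items():
    m=(Q[:,0]>.46)&(Q[:,0]<.65)&(Q[:,1]>.05)&(Q[:,1]<.22)&(Q[:,2]>z0)&(Q[:,2]<z1)
    A=Q[m]
    if len(A)<5:continue
    r=cv2.minAreaRect(A[:,:2].astype(np.float32)*1000);print(n,len(A),A.mean(0).round(4),np.round(r[0],1),np.round(r[1],1),round(r[2],1))
E
```

```text
t 1.1 tcp [0.1643 0.6547 0.2313] jaw 75.9 tilt [ 0.  0. -1.] F [-0.6  0.3 -0. ] Tq [-0.03 -0.01 -0.02] w 0.999 q [ 1.29  0.26  1.6  -0.    1.27 -0.04]
[-0.21939231  0.17087576 -0.75933298] [1.7273458  1.68911728 0.33088641] [ 35.62886395 424.30496496]invalid input at $[0]: expected keys dx, dy, dz, ax, ay, az, fingers
```

View pics/w1.png

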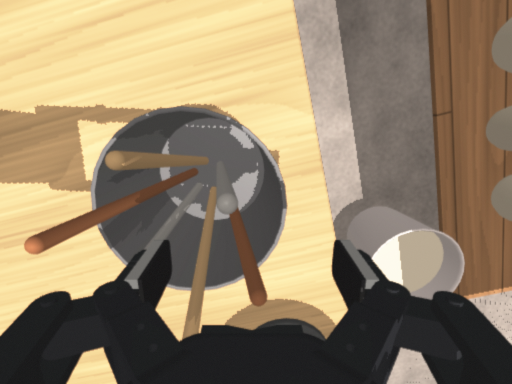

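The move was refused because every row needs all the keys, so nothing moved. The wrist picture shows a pot with tall tools, at (190,195), next to the gripper. I'll locate it before passing.

Run:
```python
from h import *
P,u,v=cloud("wrist",np.load("w1.npy"))
m=(P[:,2]>.1)&(np.hypot(P[:,0],P[:,1])<1.2)&(v<240)
print(np.percentile(P[m],[1,50,99],axis=0).round(3))
for cam in("top","scene"):
    P,u,v=cloud(cam,np.load(cam+".npy"));m=(P[:,2]>.08)&(P[:,0]>.05)&(P[:,0]<.7)&(P[:,1]>.28)&(P[:,1]<1)
    H=np.zeros((14,14))
    np.maximum.at(H,(((P[m,0])*20).astype(int),((P[m,1]-.28)*20).clip(0,13).astype(int)),P[m,2]);print((H*100).astype(int))
rel((.42,.35,.40),76)
```

```text
[[0.079 0.52  0.101]
 [0.132 0.574 0.149]
 [0.215 0.682 0.259]]
[[ 0  0  0  0  0  0  0  0  0  0  0  0  0  0]
 [ 0  0  0  0  0 15 24 15  0  0  0  0  0  0]
 [ 0  0  0  0 15 25 44 42 15  0  0  0  0  0]
 [ 0  0  0 63 64 26 44 42 31  0  0  0  0  0]
 [ 0  0  0  0 13 15 24 39  0  0  0  0  0  0]
 [ 0  0  0  0  0  0  0  0  0  0  0  0  0  0]
 [ 0  0  0  0  0  0  0  0  0  0  0  0  0  0]
 [ 0  0  0  0  0  0  9  9  0  0  0  0  0  0]
 [ 0 10 15  0  0  9 16 17  9  0  0  0  0  0]
 [ 0 10 15  9  9 16 17 17 17  9  0  0  0  0]
 [ 0  0  0  0  9 16 17 17 16  9  0  0  0  0]
 [ 0  0  0  0  0  9 16 16  9  0  0  0  0  0]
 [ 0  0  0  0  0  0  9  9  0  0  0  0  0  0]
 [ 0  0  0  0  0  0  0  0  0  0  0  0  0  0]]
[[ 0  0  0  0  0  0  0  0  0  0  0  0  0  0]
 [ 0  0  0  0  0 15 23 15  0  0  0  0  0  0]
 [ 0  0  0  0 15 24 26 21 14  0  0  0  0  0]
 [ 0  0  0  0 15 25 26 24 14  0  0  0  0  0]
 [ 0  0  0  0 14 15 23 15  0  0  0  0  0  0]
 [ 0  0  0  0  0  0  0  0  0  0  0  0  0  0]
 [ 0  0  0  0  0  0  0  0  0  0  0  0  0  0]
 [ 0  0  0  0  0  0  9  9  0  0  0  0  0  0]
 [ 0 10 14  0  0  9 16 16  9  0  0  0  0  0]
 [ 0 12 15  0  9 16 16 16 16  0  0  0  0  0]
 [ 0  0  0  0  9 16 16 16 16  8  0  0  0  0]
 [ 0  0  0  0  8  9 16 15  9  0  0  0  0  0]
 [ 0  0  0  0  0  0  9  9  0  0  0  0  0  0]
 [ 0  0  0  0  0  0  0  0  0  0  0  0  0  0]]
jaw 75.9 -> 76.0 d mm [-322.2 -233.3 -168.7] turn [-0.  -0.  -0.1]
```

```bash
python3 -m inch '[{"dx":0,"dy":0,"dz":-0.1,"ax":0,"ay":0,"az":0,"fingers":1},{"dx":0,"dy":0,"dz":-0.1,"ax":0,"ay":0,"az":0,"fingers":1},{"dx":-0.32,"dy":-0.23,"dz":-0.1,"ax":0,"ay":0,"az":0,"fingers":1},{"dx":-0.32,"dy":-0.23,"dz":-0.1,"ax":0,"ay":0,"az":0,"fingers":1},{"dx":-0.32,"dy":-0.23,"dz":-0.1,"ax":0,"ay":0,"az":0,"fingers":1},{"dx":-0.32,"dy":-0.23,"dz":-0.1,"ax":0,"ay":0,"az":0,"fingers":1},{"dx":-0.32,"dy":-0.23,"dz":-0.1,"ax":0,"ay":0,"az":0,"fingers":1},{"dx":-0.32,"dy":-0.23,"dz":-0.1,"ax":0,"ay":0,"az":0,"fingers":1},{"dx":-0.453,"dy":-0.427,"dz":-0.069,"ax":0,"ay":0,"az":36,"fingers":1},{"dx":-0.453,"dy":-0.427,"dz":-0.069,"ax":0,"ay":0,"az":36,"fingers":1},{"dx":-0.453,"dy":-0.427,"dz":-0.069,"ax":0,"ay":0,"az":36,"fingers":1},{"dx":-0.453,"dy":-0.427,"dz":-0.069,"ax":0,"ay":0,"az":36,"fingers":1},{"dx":-0.453,"dy":-0.427,"dz":-0.069,"ax":0,"ay":0,"az":36,"fingers":1},{"dx":-0.453,"dy":-0.427,"dz":-0.069,"ax":0,"ay":0,"az":36,"fingers":1},{"dx":-0.453,"dy":-0.427,"dz":-0.069,"ax":0,"ay":0,"az":36,"fingers":1}]'
python3 - <<'E'
from h import *
st()
im,d=bot.read_camera("wrist");np.save("w2.npy",d);cv2.imwrite("pics/w2.png",im)
P,u,v=cloud("wrist",d)
Q=P
print(proj("wrist",(.552,.135,.003)))
for n,(z0,z1) in dict(lip=(.026,.05),low=(.006,.026),floor=(.0015,.006)).items():
    m=(Q[:,0]>.46)&(Q[:,0]<.65)&(Q[:,1]>.05)&(Q[:,1]<.22)&(Q[:,2]>z0)&(Q[:,2]<z1)
    A=Q[m]
    if len(A)<5:continue
    r=cv2.minAreaRect(A[:,:2].astype(np.float32)*1000);print(n,len(A),A.mean(0).round(4),np.round(r[0],1),np.round(r[1],1),round(r[2],1))
rel((.49,-.18,.30),25)
rel((.49,-.18,.30),-65)
E
```

```text
time: 3.02
tool_pos: [0.4995, 0.1316, 0.3006]
tcp_rot: [-1.327, -2.847, -0.001]
wrist_force: [-0.7, 0.1, -0.1]
width: 1.002
t 3.02 tcp [0.4995 0.1316 0.3006] jaw 40.0 tilt [ 2.e-04  7.e-04 -1.e+00] F [-0.7  0.1 -0.1] Tq [ 0.01  0.02 -0.03] w 1.002 q [ 0.21 -0.08  1.85  0.    1.37 -0.49]
[276.66731276 174.06737008]
lip 937 [0.5554 0.1328 0.0327] [554.5 133.1] [ 87.9 114.4] 75.9
low 186 [0.5699 0.1191 0.0156] [554.  132.2] [ 70.  139.3] 73.5
floor 2313 [0.5496 0.1347 0.0027] [554.5 134.2] [186.9 166.9] 0.3
jaw 40.0 -> 25.0 d mm [-232.6 -207.8    0.5] turn [ 0. -0. 15.]
jaw 40.0 -> 115.0 d mm [-232.6 -207.8    0.5] turn [  0.   0. -75.]
```

View pics/w2.png

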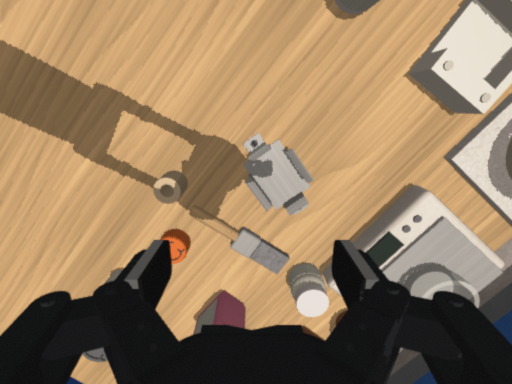

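```bash
python3 -m inch '[{"dx":-0.176,"dy":-0.192,"dz":0,"ax":0,"ay":0,"az":15,"fingers":1},{"dx":-0.176,"dy":-0.192,"dz":0,"ax":0,"ay":0,"az":15,"fingers":1},{"dx":-0.176,"dy":-0.192,"dz":0,"ax":0,"ay":0,"az":15,"fingers":1},{"dx":-0.176,"dy":-0.192,"dz":0,"ax":0,"ay":0,"az":15,"fingers":1},{"dx":-0.176,"dy":-0.192,"dz":0,"ax":0,"ay":0,"az":15,"fingers":1},{"dx":-0.176,"dy":-0.192,"dz":0,"ax":0,"ay":0,"az":15,"fingers":1},{"dx":-0.176,"dy":-0.192,"dz":0,"ax":0,"ay":0,"az":15,"fingers":1}]'
cat >> h.py <<'E'
def rects(P,box,bands):
    for n,(z0,z1) in bands.items():
        m=(P[:,0]>box[0])&(P[:,0]<box[1])&(P[:,1]>box[2])&(P[:,1]<box[3])&(P[:,2]>z0)&(P[:,2]<z1);A=P[m]
        if len(A)<20:print(n,len(A));continue
        r=cv2.minAreaRect(A[:,:2].astype(np.float32)*1000);c=cv2.minEnclosingCircle(A[:,:2].astype(np.float32)*1000)
        print(n,len(A),"mean",A.mean(0).round(4),"rect",np.round(r[0],1),np.round(r[1],1),round(r[2],1),"circ",np.round(c[0],1),round(c[1],1))
E
python3 - <<'E'
from h import *
st()
im,d=bot.read_camera("wrist");np.save("w3.npy",d);cv2.imwrite("pics/w3.png",im)
P,u,v=cloud("wrist",d)
print(proj("wrist",(.49,-.18,.15)))
rects(P,(.42,.57,-.26,-.10),dict(captop=(.144,.16),bodytop=(.09,.108)))
E
```

```text
time: 3.95
tool_pos: [0.4661, -0.1247, 0.3005]
tcp_rot: [-1.684, -2.652, -0.002]
wrist_force: [-0.2, 0.7, 0.5]
width: 0.999
t 3.95 tcp [ 0.4661 -0.1247  0.3005] jaw 25.2 tilt [ 5.0e-04  1.3e-03 -1.0e+00] F [-0.2  0.7  0.5] Tq [0.01 0.04 0.03] w 0.999 q [-0.31 -0.14  1.91  0.    1.38 -0.75]
[248.87499574 228.3380941 ]
captop 1378 mean [ 0.4913 -0.1811  0.1503] rect [ 492.1 -182.4] [49.9 50.2] 68.4 circ [ 492.1 -182.8] 25.8
bodytop 1349 mean [ 0.489  -0.1703  0.0981] rect [ 491.3 -181.8] [85.8 57. ] 41.7 circ [ 492.2 -182.5] 47.7
```

View pics/w3.png

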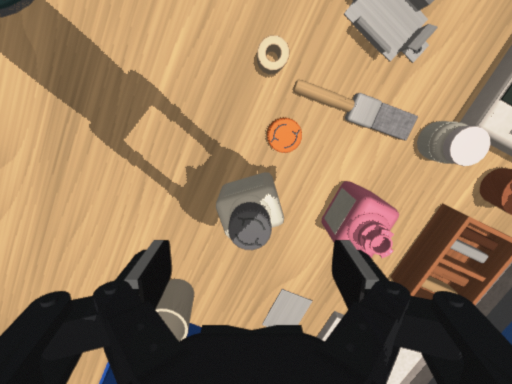

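The wrist picture shows the bottle with its grey cap at (250,226), agreeing with the fixed cameras to within a few mm. Next I descend and grip the cap.

Run:
```python
from h import *
rel((.492,-.1822,.111),25)
```

```text
jaw 25.2 -> 25.0 d mm [-63.2  -1.2 189.4] turn [ 0.1 -0.   0.2]
```

```bash
python3 -m inch '[{"dx":-0.063,"dy":-0.001,"dz":0.05,"ax":0,"ay":0,"az":0,"fingers":1},{"dx":-0.063,"dy":-0.001,"dz":0.09,"ax":0,"ay":0,"az":0,"fingers":1},{"dx":-0.063,"dy":-0.001,"dz":0.13,"ax":0,"ay":0,"az":0,"fingers":1},{"dx":-0.063,"dy":-0.001,"dz":0.16,"ax":0,"ay":0,"az":0,"fingers":1},{"dx":-0.063,"dy":-0.001,"dz":0.188,"ax":0,"ay":0,"az":0,"fingers":1},{"dx":-0.063,"dy":-0.001,"dz":0.188,"ax":0,"ay":0,"az":0,"fingers":1}]'
python3 - <<'E'
from h import *
st()
im,d=bot.read_camera("wrist");P,u,v=cloud("wrist",d)
rects(P,(.43,.55,-.25,-.11),dict(captop=(.144,.158)))
rel((.492,-.1822,.111),25)
E
```

```text
time: 4.75
tool_pos: [0.4903, -0.1796, 0.1098]
tcp_rot: [-1.677, -2.649, -0.001]
wrist_force: [-1.0, -0.1, -0.3]
width: 1.001
t 4.75 tcp [ 0.4903 -0.1796  0.1098] jaw 25.3 tilt [-0.005   0.0036 -1.    ] F [-1.  -0.1 -0.3] Tq [-0.01 -0.01  0.  ] w 1.001 q [-0.4   0.09  2.05  0.    1.01 -0.84]
captop 10690 mean [ 0.4912 -0.1783  0.1517] rect [ 493.7 -179.6] [111.3  45.7] 35.1 circ [ 490.1 -174.5] 56.5
jaw 25.3 -> 25.0 d mm [-1.7 -0.6  0.7] turn [-0.  -0.2  0.3]
```

```bash
python3 -m inch '[{"dx":-0.002,"dy":-0.001,"dz":0.0,"ax":0,"ay":0,"az":0,"fingers":1},{"dx":-0.002,"dy":-0.001,"dz":0.0,"ax":0,"ay":0,"az":0,"fingers":-1},{"dx":-0.002,"dy":-0.001,"dz":0,"ax":0,"ay":0,"az":0,"fingers":-1},{"dx":-0.002,"dy":-0.001,"dz":0,"ax":0,"ay":0,"az":0,"fingers":-1},{"dx":-0.002,"dy":-0.001,"dz":0,"ax":0,"ay":0,"az":0,"fingers":-1},{"dx":-0.002,"dy":-0.001,"dz":0,"ax":0,"ay":0,"az":0,"fingers":-1},{"dx":-0.002,"dy":-0.001,"dz":0,"ax":0,"ay":0,"az":0,"fingers":-1}]' 90
python3 - <<'E'
from h import *
st()
E
```

```text
time: 5.68
tool_pos: [0.4919, -0.1832, 0.1125]
tcp_rot: [-1.68, -2.653, -0.001]
wrist_force: [-2.6, -1.5, 5.6]
width: 0.566
t 5.67 tcp [ 0.4919 -0.1832  0.1125] jaw 25.3 tilt [-0.0012  0.0013 -1.    ] F [-2.6 -1.5  5.6] Tq [-0.15  0.37  0.02] w 0.566 q [-0.4   0.09  2.04  0.    1.01 -0.85]
```

```bash
python3 -m inch '[{"dx":0,"dy":0,"dz":-0.03,"ax":0,"ay":0,"az":0,"fingers":-1},{"dx":0,"dy":0,"dz":-0.06,"ax":0,"ay":0,"az":0,"fingers":-1},{"dx":0,"dy":0,"dz":-0.09,"ax":0,"ay":0,"az":0,"fingers":-1},{"dx":0,"dy":0,"dz":-0.12,"ax":0,"ay":0,"az":0,"fingers":-1},{"dx":0,"dy":0,"dz":-0.12,"ax":0,"ay":0,"az":0,"fingers":-1},{"dx":0,"dy":0,"dz":-0.12,"ax":0,"ay":0,"az":0,"fingers":-1}]'
python3 - <<'E'
from h import *
st()
rel((.5535,.1335,.232),25.3-41.7-14.1)
E
```

```text
time: 6.42
tool_pos: [0.4908, -0.1827, 0.2301]
tcp_rot: [-1.678, -2.65, -0.0]
wrist_force: [0.0, 0.1, -5.7]
width: 0.569
t 6.42 tcp [ 0.4908 -0.1827  0.2301] jaw 25.3 tilt [-0.0042  0.0029 -1.    ] F [ 0.   0.1 -5.7] Tq [ 0.02  0.06 -0.01] w 0.569 q [-0.4  -0.02  1.92  0.    1.24 -0.85]
jaw 25.3 -> -30.5 d mm [259.1 191.8  -1.2] turn [-0.3 -0.2 55.8]
```

```bash
python3 -m inch '[{"dx":0.015,"dy":0.011,"dz":0,"ax":0,"ay":0,"az":3,"fingers":-1},{"dx":0.04,"dy":0.03,"dz":0,"ax":0,"ay":0,"az":9,"fingers":-1},{"dx":0.07,"dy":0.052,"dz":0,"ax":0,"ay":0,"az":15,"fingers":-1},{"dx":0.1,"dy":0.074,"dz":0,"ax":0,"ay":0,"az":22,"fingers":-1},{"dx":0.13,"dy":0.096,"dz":0,"ax":0,"ay":0,"az":28,"fingers":-1},{"dx":0.16,"dy":0.118,"dz":0,"ax":0,"ay":0,"az":35,"fingers":-1},{"dx":0.19,"dy":0.141,"dz":0,"ax":0,"ay":0,"az":41,"fingers":-1},{"dx":0.22,"dy":0.163,"dz":0,"ax":0,"ay":0,"az":47,"fingers":-1},{"dx":0.242,"dy":0.179,"dz":0,"ax":0,"ay":0,"az":52,"fingers":-1},{"dx":0.255,"dy":0.189,"dz":0,"ax":0,"ay":0,"az":55,"fingers":-1},{"dx":0.259,"dy":0.192,"dz":0,"ax":0,"ay":0,"az":56,"fingers":-1},{"dx":0.259,"dy":0.192,"dz":0,"ax":0,"ay":0,"az":56,"fingers":-1},{"dx":0.259,"dy":0.192,"dz":0,"ax":0,"ay":0,"az":56,"fingers":-1}]'
python3 - <<'E'
from h import *
st()
ims=[]
for cam in("wrist","scene","top"):
    im,d=bot.read_camera(cam);np.save(cam+"4.npy",d);cv2.imwrite(cam+"4.png",im)
    P,u,v=cloud(cam,d);print(cam)
    rects(P,(.48,.63,.06,.21),dict(bodytop=(.205,.226),bodyside=(.12,.205),lip=(.026,.045)))
w=cv2.imread("wrist4.png");s=cv2.resize(cv2.imread("scene4.png")[110:230,200:330],(416,384),interpolation=cv2.INTER_CUBIC)
o=np.hstack([w,s]);cv2.imwrite("pics/d.png",cv2.resize(o,(800,int(800*o.shape[0]/o.shape[1]))))
E
```

```text
time: 8.05
tool_pos: [0.5532, 0.1327, 0.2301]
tcp_rot: [-2.726, -1.552, 0.006]
wrist_force: [0.7, 0.1, -5.4]
width: 0.569
t 8.05 tcp [0.5532 0.1327 0.2301] jaw -30.7 tilt [-0.0054  0.0023 -1.    ] F [ 0.7  0.1 -5.4] Tq [ 0.04 -0.04  0.02] w 0.569 q [0.19 0.07 1.83 0.   1.25 0.72]
wrist
bodytop 5031 mean [0.5666 0.1484 0.215 ] rect [562.1 146.2] [46.6 92.5] 58.5 circ [555.7 135.7] 47.2
bodyside 2096 mean [0.5637 0.1617 0.174 ] rect [561.2 161.2] [ 3.8 80.2] 75.8 circ [560.8 159.5] 40.1
lip 605 mean [0.5717 0.1591 0.0334] rect [565.6 156.1] [ 47.1 115.9] 62.4 circ [555.6 137.1] 58.0
scene
bodytop 350 mean [0.5616 0.1171 0.2144] rect [552.3 130.4] [58.4 85.8] 75.8 circ [553.1 129.9] 46.8
bodyside 591 mean [0.5652 0.1093 0.1659] rect [560.8 110.3] [95.  47.1] 21.1 circ [553.5 129.1] 47.6
lip 153 mean [0.5497 0.1334 0.0327] rect [551.  131.5] [ 89.1 114.8] 75.2 circ [551.9 131.7] 58.9
top
bodytop 45 mean [0.5205 0.1375 0.2151] rect [535.4 121. ] [25.2 81.8] 44.4 circ [543.8 129.3] 40.9
bodyside 29 mean [0.5615 0.105  0.1633] rect [541.  122.4] [20.3 90.4] 49.6 circ [547.4 129.9] 45.2
lip 79 mean [0.5389 0.1145 0.0338] rect [540.6 117.6] [ 54.1 116.1] 61.1 circ [551.7 137.6] 58.1
```

View pics/d.png

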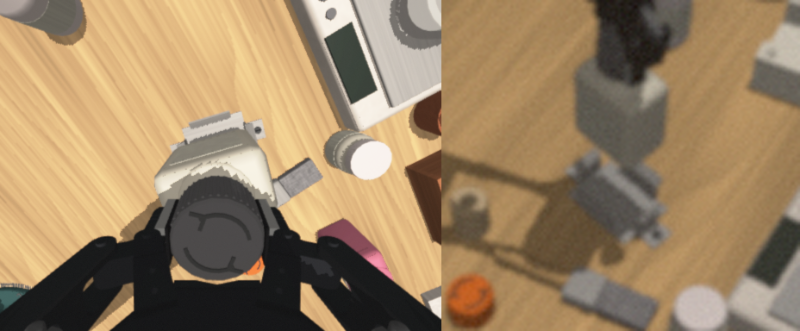

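The picture shows the bottle hanging upright over the bracket with its long sides parallel to the pocket; the scene view has it at about (620,105) over the bracket at (615,195). Angles agree within about 0.5°, with a 1–2 mm correction in +y.

Run:
```python
from h import *
rel((.5528,.1343,.155),-30.5)
```

```text
jaw -30.7 -> -30.5 d mm [ 0.8 -1.1 75.8] turn [-0.3 -0.  -0.2]
```

```bash
python3 -m inch '[{"dx":0.001,"dy":-0.001,"dz":0.02,"ax":-0.3,"ay":0,"az":0,"fingers":-1},{"dx":0.001,"dy":-0.001,"dz":0.045,"ax":-0.3,"ay":0,"az":0,"fingers":-1},{"dx":0.001,"dy":-0.001,"dz":0.065,"ax":-0.3,"ay":0,"az":0,"fingers":-1},{"dx":0.001,"dy":-0.001,"dz":0.075,"ax":-0.3,"ay":0,"az":0,"fingers":-1},{"dx":0.001,"dy":-0.001,"dz":0.075,"ax":-0.3,"ay":0,"az":0,"fingers":-1}]'
python3 - <<'E'
from h import *
st()
for cam in("scene","wrist"):
    im,d=bot.read_camera(cam)
    P,u,v=cloud(cam,d);print(cam)
    rects(P,(.48,.63,.06,.21),dict(bodytop=(.132,.151),bodyside=(.05,.13),lip=(.026,.045)))
rel((.5528,.1343,.13),-30.5)
E
```

```text
time: 8.82
tool_pos: [0.5524, 0.1341, 0.1549]
tcp_rot: [-2.73, -1.553, 0.002]
wrist_force: [-0.7, 1.2, -4.8]
width: 0.572
t 8.82 tcp [0.5524 0.1341 0.1549] jaw -30.7 tilt [-1.5e-03 -2.0e-04 -1.0e+00] F [-0.7  1.2 -4.8] Tq [ 0.01 -0.02 -0.  ] w 0.572 q [0.19 0.13 1.91 0.   1.1  0.73]
scene
bodytop 284 mean [0.5601 0.1186 0.1398] rect [552.5 131.6] [61.1 83.7] 76.1 circ [552.2 128.7] 47.1
bodyside 502 mean [0.5635 0.1105 0.092 ] rect [557.8 111.9] [97.2 48.1] 19.1 circ [551.3 130.7] 48.7
lip 67 mean [0.5641 0.1064 0.0335] rect [557.8 117.4] [110.8  71.4] 22.6 circ [551.7 132.2] 58.8
wrist
bodytop 4996 mean [0.5671 0.1501 0.1413] rect [562.7 148. ] [46.6 92.6] 58.1 circ [556.1 137.5] 47.3
bodyside 2034 mean [0.5643 0.1635 0.0993] rect [561.7 162.9] [ 4.  80.3] 75.7 circ [561.2 161. ] 40.2
lip 866 mean [0.575  0.1599 0.034 ] rect [567.4 154.5] [ 50.3 118.4] 58.3 circ [554.6 133.9] 59.2
jaw -30.7 -> -30.5 d mm [-0.6 -0.7 26.6] turn [ 0.1 -0.1 -0.2]
```

```bash
python3 -m inch '[{"dx":0,"dy":0,"dz":0.008,"ax":0,"ay":0,"az":0,"fingers":-1},{"dx":0,"dy":0,"dz":0.014,"ax":0,"ay":0,"az":0,"fingers":-1},{"dx":0,"dy":0,"dz":0.02,"ax":0,"ay":0,"az":0,"fingers":-1},{"dx":0,"dy":0,"dz":0.025,"ax":0,"ay":0,"az":0,"fingers":-1},{"dx":0,"dy":0,"dz":0.03,"ax":0,"ay":0,"az":0,"fingers":-1},{"dx":0,"dy":0,"dz":0.03,"ax":0,"ay":0,"az":0,"fingers":-1}]'
python3 -c "
from h import *
st()"
```

```text
time: 9.68
tool_pos: [0.5532, 0.1344, 0.1259]
tcp_rot: [2.731, 1.553, 0.001]
wrist_force: [0.5, 0.3, -6.1]
width: 0.565
t 9.68 tcp [0.5532 0.1344 0.1259] jaw -30.7 tilt [ 3.e-04  1.e-04 -1.e+00] F [ 0.5  0.3 -6.1] Tq [-0.03  0.06  0.03] w 0.565 q [0.19 0.15 1.94 0.   1.05 0.73]
```

Free descent, bottom now below the lips. I'll lower it slowly to the floor.

```bash
python3 -m inch '[{"dx":0,"dy":0,"dz":0.004,"ax":0,"ay":0,"az":0,"fingers":-1},{"dx":0,"dy":0,"dz":0.008,"ax":0,"ay":0,"az":0,"fingers":-1},{"dx":0,"dy":0,"dz":0.0105,"ax":0,"ay":0,"az":0,"fingers":-1},{"dx":0,"dy":0,"dz":0.0105,"ax":0,"ay":0,"az":0,"fingers":-1},{"dx":0,"dy":0,"dz":0.0105,"ax":0,"ay":0,"az":0,"fingers":-1}]'
python3 - <<'E'
from h import *
st()
for cam in("scene","wrist"):
    im,d=bot.read_camera(cam)
    P,u,v=cloud(cam,d);print(cam)
    rects(P,(.48,.63,.06,.21),dict(bodytop=(.093,.11),bodyside=(.04,.09),lip=(.026,.038)))
E
```

```text
time: 10.3
tool_pos: [0.5536, 0.1345, 0.1163]
tcp_rot: [2.73, 1.553, 0.002]
wrist_force: [-3.0, -1.0, 2.4]
width: 0.569
t 10.3 tcp [0.5536 0.1345 0.1163] jaw -30.7 tilt [ 1.2e-03  3.0e-04 -1.0e+00] F [-3.  -1.   2.4] Tq [-0.12  0.51  0.01] w 0.569 q [0.19 0.17 1.95 0.   1.03 0.73]
scene
bodytop 267 mean [0.5615 0.1188 0.101 ] rect [553.7 132.1] [59.1 83.2] 75.6 circ [553.1 131.2] 45.8
bodyside 301 mean [0.565  0.1107 0.0654] rect [560.9 112.1] [94.4 45.4] 20.9 circ [553.3 132.1] 47.2
lip 132 mean [0.5637 0.1077 0.0326] rect [554.1 110.8] [117.8  57.6] 7.7 circ [551.1 133.1] 59.1
wrist
bodytop 4833 mean [0.5667 0.1499 0.1013] rect [562.9 148. ] [46.1 92.5] 58.0 circ [556.2 137.5] 47.3
bodyside 1583 mean [0.5637 0.1634 0.0685] rect [561.5 162.8] [ 3.9 80.3] 75.6 circ [561. 161.] 40.2
lip 1483 mean [0.5748 0.1568 0.0332] rect [567.2 154.3] [ 51.4 117.9] 57.4 circ [554.3 134. ] 59.0
```

The body top reads 3 mm higher than it did on the bench, so the bottle is home. Next I press.

```bash
python3 -m inch '[{"dx":0,"dy":0,"dz":0,"ax":0,"ay":0,"az":0,"fingers":-1},{"dx":0,"dy":0,"dz":0.002,"ax":0,"ay":0,"az":0,"fingers":-1},{"dx":0,"dy":0,"dz":0.004,"ax":0,"ay":0,"az":0,"fingers":-1},{"dx":0,"dy":0,"dz":0.006,"ax":0,"ay":0,"az":0,"fingers":-1},{"dx":0,"dy":0,"dz":0.006,"ax":0,"ay":0,"az":0,"fingers":-1}]' 120
python3 - <<'E'
from h import *
st()
im,d=bot.read_camera("scene");P,u,v=cloud("scene",d)
E
```

```text
time: 11.02
tool_pos: [0.554, 0.1346, 0.1113]
tcp_rot: [2.73, 1.553, 0.003]
wrist_force: [-4.6, -0.7, 8.7]
width: 0.56
t 11.03 tcp [0.554  0.1346 0.1113] jaw -30.7 tilt [ 2.1e-03  5.0e-04 -1.0e+00] F [-4.6 -0.7  8.7] Tq [-0.16  0.74  0.04] w 0.56 q [0.19 0.17 1.95 0.   1.02 0.73]
```

```bash
python3 - <<'E'
from h import *
rel((.553,.1345,.108),-30.7)
E
python3 -m inch '[{"dx":0,"dy":-0.001,"dz":0.0015,"ax":0,"ay":-0.1,"az":0,"fingers":-1},{"dx":0,"dy":-0.001,"dz":0.0033,"ax":0,"ay":-0.1,"az":0,"fingers":-1},{"dx":0,"dy":-0.001,"dz":0.0033,"ax":0,"ay":-0.1,"az":0,"fingers":-1},{"dx":0,"dy":-0.001,"dz":0.0033,"ax":0,"ay":-0.1,"az":0,"fingers":-1}]'
python3 - <<'E'
from h import *
st()
rel((.553,.1345,.108),-30.7)
E
```

```text
jaw -30.7 -> -30.7 d mm [-0.6 -0.9  3.4] turn [ 0.1 -0.1 -0. ]
time: 11.58
tool_pos: [0.5545, 0.1351, 0.1111]
tcp_rot: [2.728, 1.552, 0.005]
wrist_force: [-6.4, -2.1, 15.9]
width: 0.559
t 11.57 tcp [0.5545 0.1351 0.1111] jaw -30.7 tilt [ 4.2e-03 -8.0e-04 -1.0e+00] F [-6.4 -2.1 15.9] Tq [-0.36  1.08 -0.  ] w 0.559 q [ 0.2   0.17  1.95 -0.    1.02  0.73]
jaw -30.7 -> -30.7 d mm [-1.4 -1.   3.1] turn [ 0.2 -0.1 -0. ]
```

```bash
python3 -m inch '[{"dx":-0.001,"dy":-0.001,"dz":0.0032,"ax":0.2,"ay":-0.1,"az":-4,"fingers":-1},{"dx":-0.001,"dy":-0.001,"dz":0.0032,"ax":0.2,"ay":-0.1,"az":-10,"fingers":-1},{"dx":-0.001,"dy":-0.001,"dz":0.0032,"ax":0.2,"ay":-0.1,"az":-16,"fingers":-1},{"dx":-0.001,"dy":-0.001,"dz":0.0032,"ax":0.2,"ay":-0.1,"az":-22,"fingers":-1},{"dx":-0.001,"dy":-0.001,"dz":0.0032,"ax":0.2,"ay":-0.1,"az":-28,"fingers":-1},{"dx":-0.001,"dy":-0.001,"dz":0.0032,"ax":0.2,"ay":-0.1,"az":-30,"fingers":-1}]'
python3 - <<'E'
from h import *
st()
rel((.553,.1345,.108))
im,d=bot.read_camera("scene");P,u,v=cloud("scene",d)
rects(P,(.48,.63,.06,.21),dict(bodytop=(.093,.108)))
E
```

```text
time: 12.32
tool_pos: [0.5552, 0.1345, 0.1107]
tcp_rot: [2.231, 2.206, 0.003]
wrist_force: [-3.8, -2.6, 13.1]
width: 0.559
t 12.32 tcp [0.5552 0.1345 0.1107] jaw -0.6 tilt [ 0.0045 -0.0017 -1.    ] F [-3.8 -2.6 13.1] Tq [-0.49  0.79 -0.14] w 0.559 q [ 0.2   0.17  1.95 -0.    1.02  0.21]
jaw -0.6 -> -0.6 d mm [-0.  -2.2  2.7] turn [ 0.3  0.1 -0. ]
bodytop 241 mean [0.5639 0.1175 0.1007] rect [558.9 117.3] [93.2 50.8] 17.0 circ [554.8 131.3] 46.9
```

```bash
python3 -m inch '[{"dx":0,"dy":-0.002,"dz":0.003,"ax":0.2,"ay":0.1,"az":-6,"fingers":-1},{"dx":0,"dy":-0.002,"dz":0.003,"ax":0.2,"ay":0.1,"az":-13,"fingers":-1},{"dx":0,"dy":-0.002,"dz":0.003,"ax":0.2,"ay":0.1,"az":-20,"fingers":-1},{"dx":0,"dy":-0.002,"dz":0.003,"ax":0.2,"ay":0.1,"az":-27,"fingers":-1},{"dx":0,"dy":-0.002,"dz":0.003,"ax":0.2,"ay":0.1,"az":-34,"fingers":-1},{"dx":0,"dy":-0.002,"dz":0.003,"ax":0.2,"ay":0.1,"az":-38,"fingers":-1},{"dx":0,"dy":-0.002,"dz":0.003,"ax":0.2,"ay":0.1,"az":-38,"fingers":-1}]'
python3 - <<'E'
from h import *
st()
rel((.553,.1345,.108))
im,d=bot.read_camera("wrist");P,u,v=cloud("wrist",d)
rects(P,(.48,.63,.06,.21),dict(bodytop=(.093,.108),bodyside=(.045,.09)))
w4=cv2.imread("wrist4.png");cv2.imwrite("pics/e.png",cv2.resize(np.hstack([w4,im]),(800,300)))
E
```

```text
time: 13.25
tool_pos: [0.5556, 0.1344, 0.1107]
tcp_rot: [1.388, 2.812, 0.003]
wrist_force: [-3.8, -3.1, 13.8]
width: 0.56
t 13.25 tcp [0.5556 0.1344 0.1107] jaw 37.4 tilt [ 0.0059 -0.0011 -1.    ] F [-3.8 -3.1 13.8] Tq [-0.34  0.62  0.09] w 0.56 q [ 0.2   0.17  1.95 -0.    1.01 -0.46]
jaw 37.4 -> 37.4 d mm [ 1.6 -2.   2.7] turn [ 0.2  0.3 -0. ]
bodytop 4721 mean [0.5335 0.1478 0.1009] rect [551.7 136.3] [57.6 76.9] 78.8 circ [553.2 136.2] 46.3
bodyside 1171 mean [0.5422 0.1597 0.0708] rect [544.8 157.4] [91.  37.8] 22.2 circ [552. 140.] 45.5
```

View pics/e.png

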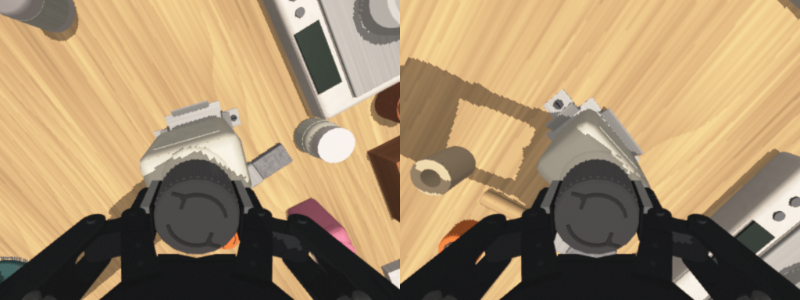

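The two cap faces show the same marking in the same place relative to the gripper, so the cap turned with it and did not slip. The net turn is about 65° relative to the bottle. Next I lift gently.

```bash
python3 -m inch '[{"dx":0.001,"dy":-0.001,"dz":-0.002,"ax":0.2,"ay":0.3,"az":0,"fingers":-1},{"dx":0.001,"dy":-0.001,"dz":-0.005,"ax":0.2,"ay":0.3,"az":0,"fingers":-1},{"dx":0.001,"dy":-0.001,"dz":-0.009,"ax":0.2,"ay":0.3,"az":0,"fingers":-1},{"dx":0.001,"dy":-0.001,"dz":-0.013,"ax":0.2,"ay":0.3,"az":0,"fingers":-1},{"dx":0.001,"dy":-0.001,"dz":-0.016,"ax":0.2,"ay":0.3,"az":0,"fingers":-1},{"dx":0.001,"dy":-0.001,"dz":-0.016,"ax":0.2,"ay":0.3,"az":0,"fingers":-1}]'
python3 - <<'E'
from h import *
st()
im,d=bot.read_camera("wrist");P,u,v=cloud("wrist",d)
rects(P,(.48,.63,.06,.21),dict(bodytop=(.093,.12)))
m=(P[:,2]>.09)&(P[:,2]<.125)&(v<280)&(P[:,0]>.48)&(P[:,0]<.63)&(P[:,1]>.06)&(P[:,1]<.21);print(np.median(P[m,2]))
E
```

```text
time: 14.05
tool_pos: [0.5541, 0.1347, 0.1267]
tcp_rot: [-1.391, -2.816, -0.001]
wrist_force: [-0.1, -1.4, -0.5]
width: 0.564
t 14.05 tcp [0.5541 0.1347 0.1267] jaw 37.4 tilt [ 0.e+00  8.e-04 -1.e+00] F [-0.1 -1.4 -0.5] Tq [-0.21 -0.13  0.03] w 0.564 q [ 0.19  0.16  1.94  0.    1.05 -0.46]
bodytop 4688 mean [0.5369 0.1474 0.1015] rect [554.3 135.9] [57.3 82.6] 79.1 circ [555.6 134.3] 47.9
0.101632300215903
```

```bash
python3 -m inch '[{"dx":0,"dy":0,"dz":-0.01,"ax":0,"ay":0,"az":0,"fingers":-1},{"dx":0,"dy":0,"dz":-0.03,"ax":0,"ay":0,"az":0,"fingers":-1},{"dx":0,"dy":0,"dz":-0.05,"ax":0,"ay":0,"az":0,"fingers":-1},{"dx":0,"dy":0,"dz":-0.07,"ax":0,"ay":0,"az":0,"fingers":-1},{"dx":0,"dy":0,"dz":-0.085,"ax":0,"ay":0,"az":0,"fingers":-1},{"dx":0,"dy":0,"dz":-0.091,"ax":0,"ay":0,"az":0,"fingers":-1},{"dx":0,"dy":0,"dz":-0.091,"ax":0,"ay":0,"az":0,"fingers":-1},{"dx":0,"dy":0,"dz":-0.091,"ax":0,"ay":0,"az":0,"fingers":-1}]'
python3 - <<'E'
from h import *
st()
ims=[]
for cam in("scene","wrist","top"):
    im,d=bot.read_camera(cam);P,u,v=cloud(cam,d);print(cam);ims.append(im)
    rects(P,(.48,.63,.06,.21),dict(rim=(.133,.147),bodytop=(.093,.108),cap=(.219,.253),lip=(.026,.04)))
s=cv2.resize(ims[0][90:220,200:330],(384,384),interpolation=cv2.INTER_CUBIC)
o=np.hstack([ims[1],s]);cv2.imwrite("pics/f.png",cv2.resize(o,(800,343)))
E
```

```text
time: 15.1
tool_pos: [0.5535, 0.1344, 0.2166]
tcp_rot: [-1.391, -2.815, 0.0]
wrist_force: [0.9, -0.2, -0.0]
width: 0.564
t 15.1 tcp [0.5535 0.1344 0.2166] jaw 37.4 tilt [-1.7e-03  5.0e-04 -1.0e+00] F [ 0.9 -0.2 -0. ] Tq [-0.05 -0.03  0.02] w 0.564 q [ 0.19  0.08  1.85  0.    1.22 -0.46]
scene
rim 73 mean [0.5534 0.1319 0.138 ] rect [551.3 132.1] [37.9 34.3] 78.6 circ [553.3 132.1] 20.1
bodytop 298 mean [0.5614 0.1207 0.1012] rect [554.  129.3] [56.1 84.3] 82.5 circ [554.5 128.9] 45.7
cap 288 mean [0.5589 0.1234 0.2405] rect [553.5 130.1] [63.8 47.4] 67.8 circ [554.  130.7] 37.7
lip 145 mean [0.5635 0.1077 0.0331] rect [555.7 111.9] [116.1  63.9] 11.6 circ [551.4 132.7] 58.7
wrist
rim 506 mean [0.552  0.1411 0.1387] rect [552.2 139.7] [37.3 24. ] 37.3 circ [555. 136.] 19.6
bodytop 2734 mean [0.5448 0.1443 0.1019] rect [555.2 134.2] [59.7 84.3] 78.9 circ [555.6 134.7] 47.4
cap 4661 mean [0.546  0.1463 0.2419] rect [550.6 136.7] [52.9 59.8] 89.4 circ [550.7 139.4] 37.8
lip 817 mean [0.5402 0.161  0.0329] rect [540.1 159. ] [104.8  44.7] 22.5 circ [544.2 149. ] 52.4
top
rim 0
bodytop 70 mean [0.5476 0.1267 0.1009] rect [542.7 126.4] [37.9 93. ] 47.5 circ [551.8 136.3] 46.6
cap 0
lip 88 mean [0.5417 0.1129 0.0334] rect [541.2 118. ] [ 53.8 115.8] 61.8 circ [551.9 137.9] 58.0
```

View pics/f.png

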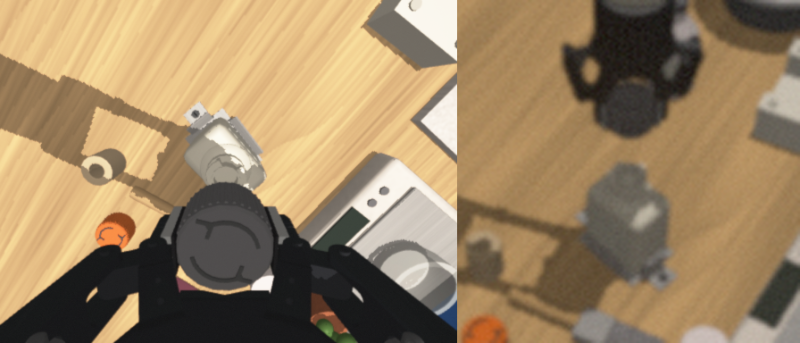

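The picture shows the cap held at about (225,250) in the wrist view, the open neck of the seated bottle at (235,170), and the neighbours undisturbed. The mouth sits on the TCP axis to within about 2 mm. I'll let the arm settle briefly and hand in.

```bash
python3 -m inch '[{"dx":0,"dy":0,"dz":0,"ax":0,"ay":0,"az":0,"fingers":-1},{"dx":0,"dy":0,"dz":0,"ax":0,"ay":0,"az":0,"fingers":-1},{"dx":0,"dy":0,"dz":0,"ax":0,"ay":0,"az":0,"fingers":-1},{"dx":0,"dy":0,"dz":0,"ax":0,"ay":0,"az":0,"fingers":-1}]'
python3 - <<'E'
from h import *
st();print(np.abs(bot.read_state()["joint_vel"]).max());print(bot.finish_job())
E
```

```text
time: 15.75
tool_pos: [0.5537, 0.1344, 0.2167]
tcp_rot: [-1.391, -2.815, 0.0]
wrist_force: [-0.6, 0.8, -0.2]
width: 0.562
t 15.75 tcp [0.5537 0.1344 0.2167] jaw 37.4 tilt [-1.5e-03  5.0e-04 -1.0e+00] F [-0.6  0.8 -0.2] Tq [-0.05 -0.   -0.  ] w 0.562 q [ 0.19  0.08  1.85  0.    1.22 -0.46]
0.0028055907329148496
the job is handed in; nothing more can be done
None
```

The job is done and handed in at 15.8 s. I carried the bottle by its closed cap, seated it in the bracket, pressed the cap to its stop at about 16 N and turned it 68° counter-clockwise. I then lifted it straight off and am holding it above the mouth.

**Last checks:**
- **Bottle:** the body top reads 0.101 m, 3 mm higher than on the bench, so the bottle is home. It sits turned by a few degrees within the pocket's play.
- **Cap:** it is still gripped, upright to about 0.1° and still. Its lower edge is about 8 cm above the mouth (worked out from the gripper height). It is centred over the mouth to about 2 mm.
- **Neighbours:** those visible in the last picture look unmoved. I did not measure the neighbours again at the end.

**Disagreements and failures:**
- **Cameras:** they differed from each other by up to about 6 mm in y, so I compared the bottle and bracket within the same camera.
- **Top camera:** its view was mostly blocked by the arm at the end, and it saw neither the rim nor the cap.
- **First move:** it was refused for missing keys in its rows and had no effect.

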